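Load the drilling nests and put the feed in gear

ROBOT

A 6-joint arm with a two-finger parallel gripper is mounted at the origin on the work surface. World frame = base frame: x ahead of the robot, y to its left, z up, the work surface at z = 0. Lengths are in m, angles in rad, forces in N, time in s.
With the tool pointing down it reaches from about 0.25 to 0.725 m from the base axis. Payload 4 kg.
Tool frame: the origin (TCP) lies between the finger pads; the fingertips stand 17 mm ahead of it and the grasp point (between the pads) lies 2 mm behind it; z points along the fingers, y is the direction in which the jaws open and shut (so a half turn about z gives the same grasp; the last joint's range is limited). The gripper opens to 85 mm and grips with 20 to 120 N. Pads are 22 mm wide; open, the fingers measure 114 mm over their backs; the gripper's body (76 mm by 85 mm) begins 54 mm behind the grasp point. The pads swing forward as they close: fully open they stand 13 mm farther back than shut.
Start: joints at [-1.144, 0.241, 0.005, 1.335, 0, 1.571], TCP at [0.207, -0.455, 0.248] pointing down, gripper open.
Joint ranges: [-2.72, 2.72], [-1.05, 1.87], [-1.09, 1.28], [-1.99, 2.15], [-1.42, 1.44], [-3.14, 3.14]. Speed limits (rad/s): [2.79, 2.79, 3.14, 3.14, 3.14, 3.14].

INTERFACE

Orientations are given as a unit quaternion [x, y, z, w].
In Python, from workcell import readout, viewer, order gives the robot as it stands. The module is installed in compiled form; this text tells all that it offers.
- The arm moves only by the shell command python3 -m crank 'ROWS'. ROWS is text: rows parted by semicolons, each of 7 numbers parted by spaces: the shift along the tool's x, y, z in m, then the turn, a rotation vector about the tool's x, y, z in rad, then the gripper's target within -1 to 1 (shut at 1, half-way at 0, fully open at -1). A call has 1 to 20 rows; each row shifts and turns the pose as measured when the row begins, along the tool's axes as they then stand; what a row does not reach is not made up. A row lasts 1/12 s, in which the tool goes at most 41.7 mm and 7.16 degrees, less where a joint would pass 70% of its speed; a pose out of reach is approached as far as the arm can. A call with a gripper value outside its range is refused whole. The fingers move at their own pace and stop on an object; the grip force is fixed at half the most. Time passes only in rows, so rows that do not move let the fingers close. It gives the time, the measured TCP pose, the force and the opening at its end, in the units of the state.
- readout.get_obs(): the state, without advancing time (a new reading comes with each control period).
- viewer.camera(name): name is "scene" or "side" or "wrist"; returns the picture (384x512x3 uint8, red, green, blue); there is no depth.
- viewer.calibration(name): a dict with "fx", "fy", "cx", "cy" (pixels), "D" ([k1, k2, p1, p2, k3] as OpenCV has them; the pictures are not rectified), "eye" and "rotation" of the camera in the world. Camera axes: x right, y down, z forward; pixel columns grow to the right and rows downward; lengths in m; the calibration is good to about 2 mm. A picture is of the moment at which its call begins: read the wrist's pose just before it. calibration takes no time and is no camera call; for the wrist camera it gives the pose at the moment of the call.
- order.job_done(): hands the job in, once; it reports no verdict.
The state is a dict: "clock": time; "joint_pos": joint angles; "joint_vel": joint speeds; "tau": joint torques, N m; "eef_pos": TCP position; "tool_rot": TCP orientation; "ft_force": force on the tool from outside, world axes, zero at the start; "ft_torque": the same for the moment, N m; "grip_width": finger opening in m.
Only numpy, scipy, OpenCV 4.12 (cv2) and the standard library are available. Lean on these libraries where they do the work, as an engineer would, in place of code of your own. Each camera call takes 0.05 s, during which the arm holds its last target. There are 200 camera calls.

TASK

First take the feed out of gear: bring the gearbox lever to neutral; it must still be in neutral when the loading is finished. Clear the two plugs out of the nests, setting them knob up and flat in the wooden tray, and lift every valve guard up and off its drying-rack peg and seat it rim down, boss up, fully home in a pocket that fits its size, large guards in the large nest and small guards in the small nest. When all are loaded, shift the lever across the neutral slot to the right-hand lane and fully forward, away from the robot; leave the other things on the bench alone.

Things in the scene. Friction and masses are not known exactly. Their poses are not given: they have to be found in the camera images.
- large_a: Large valve guard, bare aluminium (may be absent: no pose). Round collar 80 mm wide, 32 high; over it two arms at y = +-23.5 mm and a cross bar along y, underside 85, top 97 mm up. On the bar the grip boss, 20 (x) x 22 (y) mm, top at 126 mm. Origin: centre of underside; z up the axis. 270-450 g. Hangs by its bar on any rack peg, underside 30 mm over the table.
- large_b: Large valve guard, bare aluminium (may be absent: no pose). Round collar 80 mm wide, 32 high; over it two arms at y = +-23.5 mm and a cross bar along y, underside 85, top 97 mm up. On the bar the grip boss, 20 (x) x 22 (y) mm, top at 126 mm. Origin: centre of underside; z up the axis. 270-450 g. Hangs by its bar on any rack peg, underside 30 mm over the table.
- small_a: Small valve guard, bare aluminium (may be absent: no pose). Round collar 58 mm wide, 32 high; over it two arms at y = +-23.5 mm and a cross bar along y, underside 85, top 97 mm up. On the bar the grip boss, 20 (x) x 22 (y) mm, top at 126 mm. Origin: centre of underside; z up the axis. 180-300 g. Hangs by its bar on any rack peg, underside 30 mm over the table.
- small_b: Small valve guard, bare aluminium (may be absent: no pose). Round collar 58 mm wide, 32 high; over it two arms at y = +-23.5 mm and a cross bar along y, underside 85, top 97 mm up. On the bar the grip boss, 20 (x) x 22 (y) mm, top at 126 mm. Origin: centre of underside; z up the axis. 180-300 g. Hangs by its bar on any rack peg, underside 30 mm over the table.
- rack: Fixed drying rack; origin on the table under the row of hanging bars; yaw varies. Tray 115 x 420 x 6 mm. Four flat pegs, 18 mm wide, 10 thick, at y = -150, -50, 50, 150 mm, level part's top 115 mm high, run along -x (to the robot) from a rail at x = +60 mm (top 118 mm).
- peg_tip (a point): Upturned tip of the rack's first peg (y = -150 mm): it stands 20 to 28 mm in front of the hanging bars (rack -x), tip top 125 mm high, so keep fingertips above that; all four are alike. A guard must rise over 10 mm (take 25), then move over 45 mm along the rack's -x to come off.
- nest_large_hole0 (a point): Centre of the mouth (z 20 mm) of a pocket of the large nest: round, 84 mm wide, 12 deep, 3 mm chamfer, for large guards (2 mm play all round). Nest: fixed dark steel plate 100 (x) x 194 (y) x 20 mm, two pockets 94 mm apart along y. Both nests lie in a row along y before the rack; which is left or right varies.
- nest_large_hole1 (a point): Centre of the mouth (z 20 mm) of a pocket of the large nest: round, 84 mm wide, 12 deep, 3 mm chamfer, for large guards (2 mm play all round). Nest: fixed dark steel plate 100 (x) x 194 (y) x 20 mm, two pockets 94 mm apart along y. Both nests lie in a row along y before the rack; which is left or right varies.
- nest_small_hole0 (a point): Centre of the mouth (z 20 mm) of a pocket of the small nest: round, 62 mm wide, 12 deep, 3 mm chamfer, for small guards (2 mm play all round). Nest: fixed dark steel plate 100 (x) x 194 (y) x 20 mm, two pockets 94 mm apart along y. Both nests lie in a row along y before the rack; which is left or right varies.
- nest_small_hole1 (a point): Centre of the mouth (z 20 mm) of a pocket of the small nest: round, 62 mm wide, 12 deep, 3 mm chamfer, for small guards (2 mm play all round). Nest: fixed dark steel plate 100 (x) x 194 (y) x 20 mm, two pockets 94 mm apart along y. Both nests lie in a row along y before the rack; which is left or right varies.
- plug_large: Grey plastic plug parked in a pocket of the large nest: disc 80 mm wide, 20 high (12 of it in the pocket), with a round knob 24 mm wide on top from 20 to 50 mm up. Origin: centre of underside, z up. 120 g.
- plug_small: Grey plastic plug parked in a pocket of the small nest: disc 58 mm wide, 20 high (12 of it in the pocket), with a round knob 24 mm wide on top from 20 to 50 mm up. Origin: centre of underside, z up. 80 g.
- tray_in (a point): Middle of the floor, 4 mm above the table, of the fixed wooden plug tray: 190 (x) x 105 (y) x 20 mm outside, walls 4 mm, open on top; x away from the robot. Between the nests and the gearbox.
- gearbox: Fixed green gearbox, 150 (x) x 130 (y) x 56 mm; origin on the table under the middle of its H gate; x points away from the robot (forward), y left; yaw varies. Steel gate, top 66 mm high: neutral slot along y in the middle, lanes along x at its ends (y = +28 and -28 mm), all 16 mm wide, so the lever crosses only in neutral.
- lever_fore (a joint): The lever's travel along the gearbox's x, m: -0.036 rear end, 0 neutral, +0.036 forward end. It glides without tilting, stays where it is left, about 1.5 N friction. Starts near the rear end.
- lever_across (a joint): The lever's travel along the gearbox's y, m: +0.028 left lane, -0.028 right lane; about 1.5 N friction. Starts in the left lane.
- knob_top (a point): Centre of the top of the lever's black knob, 136 mm above the table; upright cylinder 30 mm wide, 38 mm high, on a 12 mm stem. Moves with the lever.
- tub: Bystander, leave alone: clear jar 52 mm wide, 55 high, orange lid. Origin at its underside or middle.
- tape: Bystander, leave alone: roll of paper tape, 90 mm wide, 24 high. Origin at its underside or middle.
- screwdriver: Bystander, leave alone: screwdriver lying flat. Origin at its underside or middle.
- spanner: Bystander, leave alone: spanner lying flat. Origin at its underside or middle.
- squeeze: Bystander, leave alone: white bottle, 60 mm wide, 100 high. Origin at its underside or middle.
- tin: Bystander, leave alone: steel can, 72 mm wide, 90 high. Origin at its underside or middle.
- dish: Bystander, leave alone: white dish, 100 mm wide, 30 high. Origin at its underside or middle.

How it is judged:
By the outcome, as a careful person would: the job done as asked, in the order asked, and still so for the second after the job is handed in, with the robot touching nothing.
Of large_a, large_b, small_a, small_b only 2 to 4 are there at a start; the rules pass over those that are not, and their reading is None.
At some moment in a run one of large_a, large_b, small_a, small_b may be knocked a few centimetres aside while the robot is not near it.
Once in a run the grip may slacken for a moment while it holds something.
It also fails if it takes over 210 s, if anything falls off the work surface, if the arm or the gripper's body presses on something with over 40 N, if the wrist force passes 120 N, or if a joint passes its speed limit or range.

## Working session

There is one attempt and no reset: what is moved stays moved. The work goes in short steps, Python scripts to look and compute and a shell command to move; the robot and the scene stay as the last step left them, time stands still between calls to the robot, and variables do not carry over. Pictures are saved under pics/ and viewed, about 12 in all and at most 16, crops included, and the job is handed in when it is done.

```bash
mkdir -p pics
python3 - <<'E'
from workcell import readout, viewer
import cv2
for n in ("scene","side","wrist"):
    im=viewer.camera(n); cv2.imwrite(f"pics/{n}0.png",im[:,:,::-1])
    c=viewer.calibration(n); print(n,c)
print(readout.get_obs())
E
```

```text
scene {'fx': 445.31251173782795, 'fy': 445.31251173782795, 'cx': 250.7196137693587, 'cy': 182.6906021144718, 'D': array([-0.13351668,  0.        ,  0.        ,  0.        ,  0.        ]), 'eye': array([ 1.19121264, -0.32999921,  1.13072121]), 'rotation': array([ 0.82549285,  0.47961034, -0.14872607, -0.25771311])}
side {'fx': 381.8509144370026, 'fy': 381.8509144370026, 'cx': 250.75816876473587, 'cy': 188.59085682315796, 'D': array([0.02012463, 0.        , 0.        , 0.        , 0.        ]), 'eye': array([0.32841408, 0.78278671, 1.03726777]), 'rotation': array([-0.14863763,  0.92394284, -0.34745789,  0.05924098])}
wrist {'fx': 321.256261484719, 'fy': 321.256261484719, 'cx': 255.8067104008262, 'cy': 187.9857197059663, 'D': array([-0.08057858,  0.        ,  0.        ,  0.        ,  0.        ]), 'eye': array([ 0.27013149, -0.42615277,  0.37146377]), 'rotation': array([ 0.83263951, -0.53662924, -0.0746746 ,  0.11473542])}
{'clock': 0.15, 'joint_pos': array([-1.14401480e+00,  2.41188883e-01,  4.03932119e-03,  1.33523720e+00,
        1.50735435e-05,  1.57078433e+00]), 'joint_vel': array([ 0.00103724, -0.00229592,  0.00430982,  0.00110548,  0.00104848,
       -0.00119552]), 'tau': array([ 4.16433795e-04, -3.72634971e+01,  2.52639109e+01,  1.23542346e-02,
        8.50719516e-06, -3.64830598e-06]), 'eef_pos': array([ 0.20678344, -0.4547272 ,  0.24764511]), 'tool_rot': array([ 9.77316878e-01,  2.11780755e-01, -1.61036084e-04, -7.78775139e-04]), 'ft_force': array([-0.18954286,  0.1886953 , -0.40809645]), 'ft_torque': array([-0.05099393,  0.01449893, -0.00354481]), 'grip_width': 0.085127449432588}
```

View pics/scene0.png

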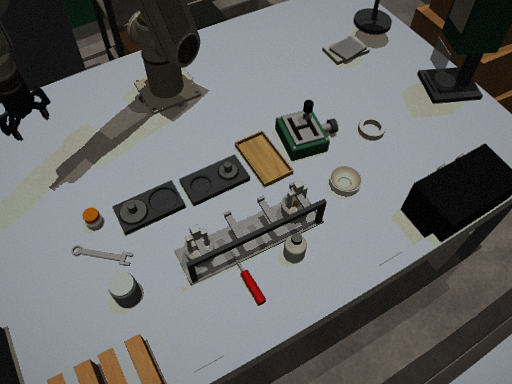

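View pics/side0.png

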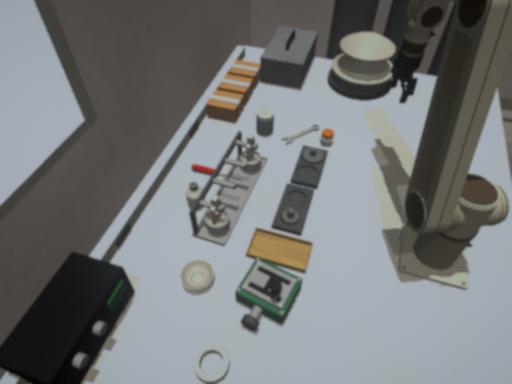

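Scene: left nest around (148,206), with its plug at (132,208). Right nest around (214,179), with its plug at (228,168). Tray at (264,158), gearbox at (302,133), lever knob at (308,106). Guards hang only at the two end pegs, (197,240) and (297,195). I'll enlarge that area.

```bash
cat > h.py <<'E'
import numpy as np, cv2
from scipy.spatial.transform import Rotation as R
from workcell import readout, viewer
def K(c): return np.array([[c['fx'],0,c['cx']],[0,c['fy'],c['cy']],[0,0,1.]])
def ray(c,px):
    u=cv2.undistortPoints(np.array(px,float).reshape(-1,1,2),K(c),c['D']).reshape(-1,2)
    return R.from_quat(c['rotation']).apply(np.c_[u,np.ones(len(u))])
def onplane(c,px,z):
    d=ray(c,px); z=np.broadcast_to(z,len(d)); return c['eye']+d*((z-c['eye'][2])/d[:,2])[:,None]
def proj(c,P):
    r=R.from_quat(c['rotation']).inv()
    return cv2.projectPoints(np.array(P,float).reshape(-1,1,3),r.as_rotvec(),-r.apply(c['eye']),K(c),c['D'])[0].reshape(-1,2)
def delta(target,yaw=None):
    "shift in tool axes to world target; yaw = wanted world direction of tool y (mod pi)"
    o=readout.get_obs(); r=R.from_quat(o['tool_rot'])
    s=r.inv().apply(np.array(target)-o['eef_pos'])
    ty=r.apply([0,1,0]); y=np.arctan2(ty[1],ty[0])
    print('pos',o['eef_pos'].round(4),'toolx',r.apply([1,0,0]).round(3),'tooly',ty.round(3),'toolz',r.apply([0,0,1]).round(3),'t',o['clock'],'j6',o['joint_pos'][5].round(2),'w',o['grip_width'].round(4),'F',o['ft_force'].round(1))
    print('shift',s.round(4),'fix tilt rotvec(tool)',r.inv().apply(np.cross(r.apply([0,0,1]),[0,0,-1])).round(4))
    if yaw is not None:
        a=(yaw-y+np.pi/2)%np.pi-np.pi/2
        print('turn about tool z',(-a).round(4))
def snap(n,f,crop=None,k=1):
    c=viewer.calibration(n); im=viewer.camera(n)[:,:,::-1].copy()
    cv2.imwrite(f'pics/{f}_raw.png',im)
    if crop: x0,y0,x1,y1=crop; im=im[y0:y1,x0:x1]
    im=cv2.resize(im,None,fx=k,fy=k,interpolation=cv2.INTER_CUBIC); cv2.imwrite(f'pics/{f}.png',im); return c
E
python3 - <<'E'
import cv2
im=cv2.imread('pics/scene0.png')[90:290,100:340]
cv2.imwrite('pics/s1.png',cv2.resize(im,None,fx=3.3,fy=3,interpolation=cv2.INTER_CUBIC)[:, :792] if 0 else cv2.resize(im,None,fx=3,fy=3,interpolation=cv2.INTER_CUBIC))
from h import *
c=viewer.calibration('scene')
print(onplane(c,[(132,208),(228,168),(162,194),(202,185),(264,158)],[.02,.02,.02,.02,.01]).round(3))
print(onplane(c,[(308,103),(302,133)],[.136,.066]).round(3))
E
```

```text
[[ 0.432 -0.297  0.02 ]
 [ 0.443  0.018  0.02 ]
 [ 0.43  -0.199  0.02 ]
 [ 0.461 -0.081  0.02 ]
 [ 0.458  0.139  0.01 ]]
[[0.422 0.317 0.136]
 [0.468 0.271 0.066]]
```

View pics/s1.png

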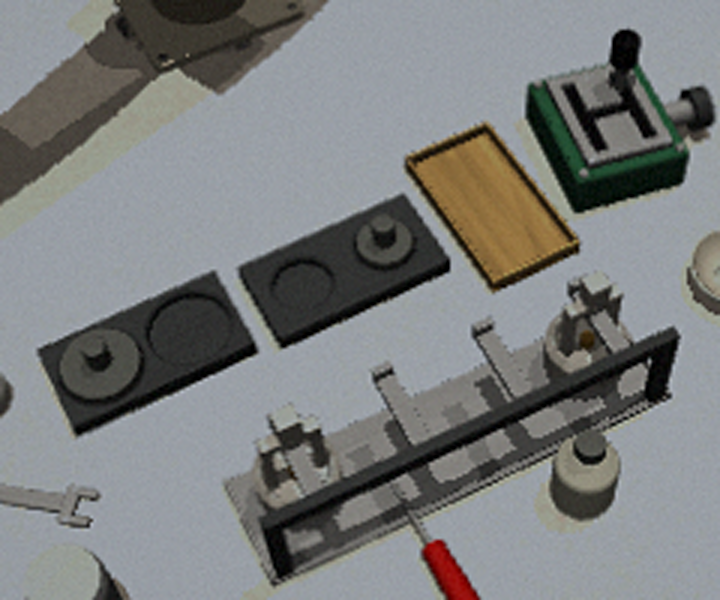

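Two guards are present, on the end pegs, and both collars look large. The large nest is at y<0 and the small nest at y>0. Next I'll level the tool yaw so tool axes are (x,-y,-z), and head for the gearbox.

```bash
python3 -m crank '0 0 0 0 0 0.107 -1;0 0 0 0 0 0.107 -1;0 0 0 0 0 0.107 -1;0 0 0 0 0 0.107 -1;0.008 -0.038 -0.004 0 0 0 -1;0.008 -0.038 -0.004 0 0 0 -1;0.008 -0.038 -0.004 0 0 0 -1;0.008 -0.038 -0.004 0 0 0 -1;0.008 -0.038 -0.004 0 0 0 -1;0.008 -0.038 -0.004 0 0 0 -1;0.008 -0.038 -0.004 0 0 0 -1;0.008 -0.038 -0.004 0 0 0 -1;0.008 -0.038 -0.004 0 0 0 -1;0.008 -0.038 -0.004 0 0 0 -1;0.008 -0.038 -0.004 0 0 0 -1;0.008 -0.038 -0.004 0 0 0 -1;0.008 -0.038 -0.004 0 0 0 -1;0.008 -0.038 -0.004 0 0 0 -1'
python3 -c "
from h import *
delta([.36,.27,.3],np.pi/2)"
```

```text
clock: 1.65
eef_pos: [0.3304, 0.0297, 0.304]
tool_rot: [0.999, 0.018, -0.003, -0.032]
ft_force: [0.2, -0.9, 0.6]
grip_width: 0.0852Traceback (most recent call last):
  File "<string>", line 3, in <module>
    delta([.36,.27,.3],np.pi/2)
    ~~~~~^^^^^^^^^^^^^^^^^^^^^^
  File "h.py", line 18, in delta
    print('pos',o['eef_pos'].round(4),'toolx',r.apply([1,0,0]).round(3),'tooly',ty.round(3),'toolz',r.apply([0,0,1]).round(3),'t',o['clock'],'j6',o['joint_pos'][5].round(2),'w',o['grip_width'].round(4),'F',o['ft_force'].round(1))
                                                                                                                                                                                 ^^^^^^^^^^^^^^^^^^^^^
AttributeError: 'float' object has no attribute 'round'
```

```bash
sed -i "s/o\['grip_width'\].round(4)/round(o['grip_width'],4)/" h.py
python3 -c "
from h import *
delta([.36,.27,.3],np.pi/2)"
```

```text
pos [0.3304 0.0297 0.304 ] toolx [ 0.999  0.036 -0.005] tooly [ 0.035 -0.997 -0.064] toolz [-0.007  0.064 -0.998] t 1.65 j6 3.14 w 0.0852 F [ 0.2 -0.9  0.6]
shift [ 0.0381 -0.2383  0.019 ] fix tilt rotvec(tool) [-0.0638  0.0049 -0.    ]
turn about tool z 0.0354
```

```bash
python3 -m crank '0 0 0 -0.064 0 -0.09 -1;0 0 0 0 0 -0.12 -1;0 0 0 0 0 -0.12 -1;0 0 0 0 0 -0.12 -1;0 0 0 0 0 -0.12 -1;0 0 0 0 0 -0.12 -1;0 0 0 0 0 -0.12 -1;0 0 0 0 0 -0.12 -1;0 0 0 0 0 -0.12 -1;0 0 0 0 0 -0.12 -1;0 0 0 0 0 -0.12 -1;0 0 0 0 0 -0.12 -1;0 0 0 0 0 -0.12 -1;0.03 0.015 0 0 0 0 -1;0.03 0.015 0 0 0 0 -1;0.03 0.015 0 0 0 0 -1;0.03 0.015 0 0 0 0 -1;0.03 0.015 0 0 0 0 -1;0.03 0.015 0 0 0 0 -1;0.03 0.015 0 0 0 0 -1'
python3 -c "
from h import *
delta([.36,.27,.3],0)
c=snap('wrist','w1')
print(c['eye'],R.from_quat(c['rotation']).as_matrix()[:,2])
print(onplane(c,[(256,188)],.07))"
```

```text
clock: 3.32
eef_pos: [0.4227, 0.2522, 0.3001]
tool_rot: [0.689, 0.725, -0.004, -0.0]
ft_force: [0.8, -0.2, 0.2]
grip_width: 0.0854
pos [0.4227 0.2522 0.3001] toolx [-0.051  0.999 -0.005] tooly [ 0.999  0.051 -0.007] toolz [-0.007 -0.006 -1.   ] t 3.3167 j6 2.06 w 0.0854 F [ 0.8 -0.2  0.2]
shift [ 0.021  -0.0617  0.0004] fix tilt rotvec(tool) [-0.0069  0.0054  0.    ]
turn about tool z 0.0512
[0.42092552 0.3217782  0.42353553] [ 0.00659577 -0.27628028 -0.96105448]
[[0.42357374 0.2201397  0.07      ]]
```

View pics/w1.png

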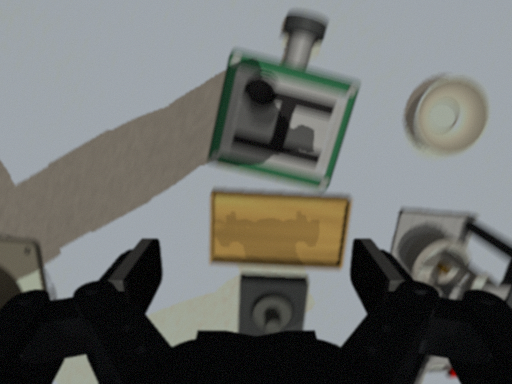

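Wrist view: gearbox corners at (235,50), (357,80), (323,188) and (210,160), lever knob top at (260,92). Tray corners at (211,190), (350,197), (345,268) and (209,262). Small plug knob at (270,310).

Run:
```python
from h import *
c={'fx': 321.256261484719, 'fy': 321.256261484719, 'cx': 255.8067104008262, 'cy': 187.9857197059663, 'D':np.array([-0.08057858,0,0,0,0])}
v=viewer.calibration('wrist'); c=v
P=onplane(c,[(235,50),(357,80),(323,188),(210,160)],.056);print(P.round(4),P.mean(0).round(4))
e=(P[1]-P[0])+(P[2]-P[3]); print('yaw',np.arctan2(e[1],e[0]), np.linalg.norm(P[1]-P[0]),np.linalg.norm(P[1]-P[2]))
k=onplane(c,[(260,92)],.136)[0]; print('knob',k)
y=np.arctan2(e[1],e[0]); r=R.from_euler('z',y)
print('knob in gb',r.inv().apply(k-P.mean(0)))
T=onplane(c,[(211,190),(350,197),(345,268),(209,262)],.02);print(T.round(4),T.mean(0).round(4))
print('plug small knob',onplane(c,[(270,310)],.058))
im=cv2.imread('pics/w1_raw.png'); cv2.imwrite('pics/w1c.png',cv2.resize(im[30:200,190:380],None,fx=4,fy=3.5,interpolation=cv2.INTER_CUBIC)[:600])
delta([k[0],k[1],.2],y)
```

```text
[[0.3957 0.3751 0.056 ]
 [0.5305 0.352  0.056 ]
 [0.5058 0.2272 0.056 ]
 [0.3713 0.2536 0.056 ]] [0.4508 0.302  0.056 ]
yaw -0.18164283440055293 0.13676862131424375 0.1271643312579654
knob [0.42448649 0.33132856 0.136     ]
knob in gb [-0.03118503  0.02410474  0.08      ]
[[0.3681 0.2067 0.02  ]
 [0.5511 0.2072 0.02  ]
 [0.5587 0.1022 0.02  ]
 [0.3667 0.1012 0.02  ]] [0.4612 0.1543 0.02  ]
plug small knob [[0.4541693  0.05500379 0.058     ]]
pos [0.4252 0.2575 0.2985] toolx [-0.055  0.999 -0.001] tooly [ 0.998  0.055 -0.006] toolz [-0.006 -0.002 -1.   ] t 3.3667 j6 2.06 w 0.0853 F [4.  5.5 0.9]
shift [0.0739 0.004  0.0984] fix tilt rotvec(tool) [-0.0062  0.0014 -0.    ]
turn about tool z 0.2363
```

```bash
python3 -m crank '0 0 0 0 0 0.118 -1;0 0 0 0 0 0.118 -1;0.022 -0.005 0.02 0 0 0 -1;0.022 -0.005 0.02 0 0 0 -1;0.022 -0.005 0.02 0 0 0 -1;0 0 0.02 0 0 0 -1;0 0 0 0 0 0 -1;0 0 0 0 0 0 -1'
python3 -c "
from h import *
delta([.422,.326,.118],-.18)
c=snap('wrist','w2');print(onplane(c,[(256,188)],.07))"
```

```text
clock: 4.03
eef_pos: [0.4223, 0.3306, 0.2116]
tool_rot: [0.77, 0.638, -0.006, -0.001]
ft_force: [0.8, 0.2, -0.3]
grip_width: 0.0853
pos [0.4223 0.3306 0.2116] toolx [ 0.187  0.982 -0.007] tooly [ 0.982 -0.187 -0.009] toolz [-0.01  -0.005 -1.   ] t 4.0333 j6 2.42 w 0.0853 F [ 0.8  0.2 -0.3]
shift [-0.0039  0.0014  0.0936] fix tilt rotvec(tool) [-0.0089  0.007  -0.    ]
turn about tool z -0.0082
[[0.42055071 0.32408494 0.07      ]]
```

View pics/w2.png

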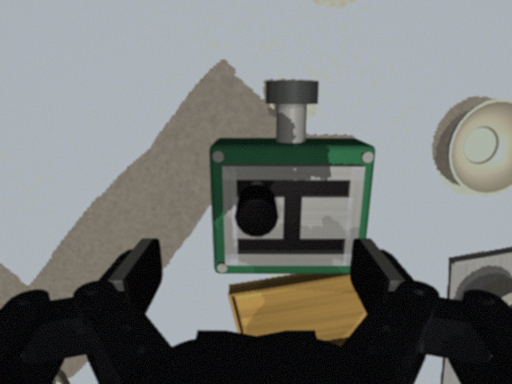

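Aligned: knob top at about (257,214), upper (left) lane at row 188, lower (right) lane at row 246, neutral slot at column 292.

Run:
```python
from h import *
c=viewer.calibration('wrist')
k=onplane(c,[(257,214)],.136)[0]
G=onplane(c,[(237,188),(350,188),(237,246),(343,246),(292,188),(292,246)],.066)
print(k.round(4),G.round(4))
m=G[4:].mean(0); r=R.from_euler('z',-.18)
print('m',m,'knob rel',r.inv().apply(k-m).round(4),[r.inv().apply(g-m).round(4)[:2] for g in G])
delta([k[0],k[1],.118],-.18)
```

```text
[0.4218 0.3246 0.136 ] [[0.4037 0.3255 0.066 ]
 [0.5008 0.3072 0.066 ]
 [0.3923 0.271  0.066 ]
 [0.4886 0.2526 0.066 ]
 [0.4508 0.3166 0.066 ]
 [0.4421 0.2616 0.066 ]]
m [0.44647594 0.28911967 0.066     ] knob rel [-0.0307  0.0305  0.07  ] [array([-0.0486,  0.0282]), array([0.0502, 0.0275]), array([-0.0501, -0.0276]), array([ 0.048 , -0.0284]), array([-0.0006,  0.0278]), array([ 0.0006, -0.0278])]
pos [0.4221 0.3301 0.2115] toolx [ 0.187  0.982 -0.008] tooly [ 0.982 -0.188 -0.009] toolz [-0.011 -0.006 -1.   ] t 4.0833 j6 2.42 w 0.0853 F [-0.2 -0.7 -0.2]
shift [-0.0048  0.0016  0.0935] fix tilt rotvec(tool) [-0.0094  0.0077  0.    ]
turn about tool z -0.0086
```

```bash
python3 -m crank '-0.005 0 0.025 -0.009 0.007 0 -1;0 0 0.025 0 0 0 -1;0 0 0.025 0 0 0 -1;0 0 0.012 0 0 0 -1;0 0 0 0 0 0 -1;0 0 0 0 0 0 1;0 0 0 0 0 0 1;0 0 0 0 0 0 1;0 0 0 0 0 0 1;0 0 0 0 0 0 1;0 0 0 0 0 0 1'
python3 -c "
from h import *
delta([.4465,.2891,.118],-.185)"
```

```text
clock: 5.0
eef_pos: [0.4291, 0.3255, 0.1381]
tool_rot: [0.773, 0.635, 0.012, 0.001]
ft_force: [2.0, 0.3, -9.1]
grip_width: 0.0275
pos [0.4291 0.3255 0.1381] toolx [0.194 0.981 0.017] tooly [ 0.981 -0.194  0.016] toolz [ 0.019  0.014 -1.   ] t 5.0 j6 2.42 w 0.0275 F [ 2.   0.3 -9.1]
shift [-0.0327  0.0239  0.02  ] fix tilt rotvec(tool) [ 0.0157 -0.017   0.    ]
turn about tool z -0.0103
```

```bash
python3 -m crank '0 0 0 0 0 0 1;0 0 0 0 0 0 1'
python3 -c "
from h import *
delta([.4465,.2891,.138],-.185)
snap('wrist','w3',(150,130,400,330),2)"
```

```text
clock: 5.17
eef_pos: [0.4291, 0.3256, 0.138]
tool_rot: [0.772, 0.635, 0.012, 0.001]
ft_force: [-0.4, -0.2, -1.5]
grip_width: 0.0274
pos [0.4291 0.3256 0.138 ] toolx [0.193 0.981 0.017] tooly [ 0.981 -0.194  0.016] toolz [ 0.019  0.014 -1.   ] t 5.1667 j6 2.42 w 0.0274 F [-0.4 -0.2 -1.5]
shift [-0.0324  0.0241 -0.0001] fix tilt rotvec(tool) [ 0.0158 -0.017   0.    ]
turn about tool z -0.01
```

View pics/w3.png

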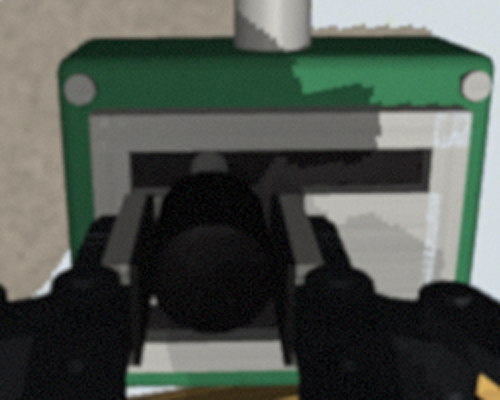

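```bash
python3 -m crank '0 0.008 0 0.008 -0.008 0 1;0 0.008 0 0.008 -0.008 0 1;0 0.008 0 0 0 0 1;0 0 0 0 0 0 1;0 0 0 0 0 0 1'
python3 -c "
from h import *
delta([.4465,.2891,.138],-.185)"
```

```text
clock: 5.63
eef_pos: [0.4527, 0.3213, 0.1379]
tool_rot: [0.772, 0.636, -0.0, -0.001]
ft_force: [-1.9, -0.3, -1.3]
grip_width: 0.0274
pos [0.4527 0.3213 0.1379] toolx [0.192 0.981 0.   ] tooly [ 0.981 -0.192 -0.001] toolz [-0.001  0.    -1.   ] t 5.6333 j6 2.38 w 0.0274 F [-1.9 -0.3 -1.3]
shift [-0.0328  0.0001 -0.0001] fix tilt rotvec(tool) [-0.0014 -0.0002  0.    ]
turn about tool z -0.0083
```

```bash
python3 -m crank '-0.008 0 0 0 0 0 1;-0.008 0 0 0 0 0 1;-0.008 0 0 0 0 0 1;0 0 0 0 0 0 1;0 0 0 0 0 0 1'
python3 -c "
from h import *
delta([.4465,.2891,.138],-.185)"
python3 -m crank '0 0 0 0 0 0 -1;0 0 0 0 0 0 -1;0 0 0 0 0 0 -1;0 0 0 0 0 0 -1;0 0 -0.04 0 0 0 -1;0 0 -0.04 0 0 0 -1;0 0 -0.02 0 0 0 -1;0 0 0 0 0 0 -1'
python3 -c "
from h import *
c=snap('wrist','w4')
delta([.454,.05,.25],0)"
```

```text
clock: 6.05
eef_pos: [0.4478, 0.2965, 0.138]
tool_rot: [0.772, 0.636, 0.002, -0.001]
ft_force: [0.0, 1.6, -4.2]
grip_width: 0.0274
pos [0.4478 0.2965 0.138 ] toolx [0.192 0.981 0.004] tooly [ 0.981 -0.192  0.001] toolz [ 0.002  0.004 -1.   ] t 6.05 j6 2.35 w 0.0274 F [ 0.   1.6 -4.2]
shift [-0.0075  0.0001  0.    ] fix tilt rotvec(tool) [ 0.0009 -0.004  -0.    ]
turn about tool z -0.0079
clock: 6.72
eef_pos: [0.4449, 0.2944, 0.2407]
tool_rot: [0.772, 0.636, -0.002, -0.002]
ft_force: [1.2, 0.9, 0.5]
grip_width: 0.0853
pos [0.4446 0.2942 0.2393] toolx [ 0.192  0.981 -0.002] tooly [ 0.981 -0.192 -0.006] toolz [-0.007 -0.001 -1.   ] t 6.7667 j6 2.35 w 0.0857 F [0.8 0.1 0.5]
shift [-0.2379  0.0559 -0.0105] fix tilt rotvec(tool) [-0.0064  0.0025 -0.    ]
turn about tool z -0.1927
```

View pics/w4.png

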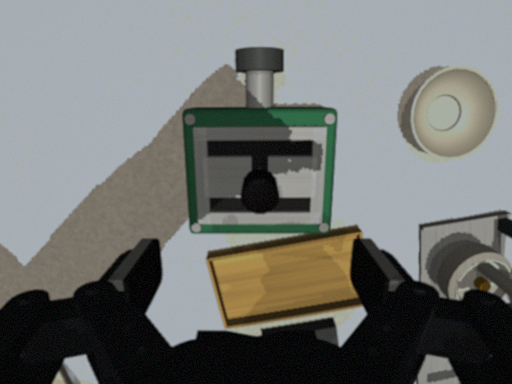

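Lever knob at (260,188) sits in the middle of the neutral slot, so it is in neutral. Next, the small plug.

```bash
python3 -m crank '0 0 0 -0.006 0 -0.1 -1;0 0 0 0 0 -0.093 -1;-0.036 0 0 0 0 0 -1;-0.036 0 0 0 0 0 -1;-0.036 0 0 0 0 0 -1;-0.036 0 0 0 0 0 -1;-0.036 0 0 0 0 0 -1;-0.036 0 0 0 0 0 -1;-0.02 0 0 0 0 0 -1;0 0 0 0 0 0 -1;0 0 0 0 0 0 -1'
python3 -c "
from h import *
c=snap('wrist','w5')
delta([.454,.05,.25],0)"
```

```text
clock: 7.68
eef_pos: [0.4416, 0.0504, 0.226]
tool_rot: [0.701, 0.713, -0.008, -0.004]
ft_force: [0.0, 1.1, 0.3]
grip_width: 0.0855
pos [0.4414 0.0507 0.2259] toolx [-0.019  1.    -0.006] tooly [ 1.     0.019 -0.018] toolz [-0.018 -0.006 -1.   ] t 7.7333 j6 1.67 w 0.0853 F [-0.7 -0.7 -0.2]
shift [-0.0011  0.0121 -0.0243] fix tilt rotvec(tool) [-0.0183  0.0059  0.    ]
turn about tool z 0.0186
```

View pics/w5.png

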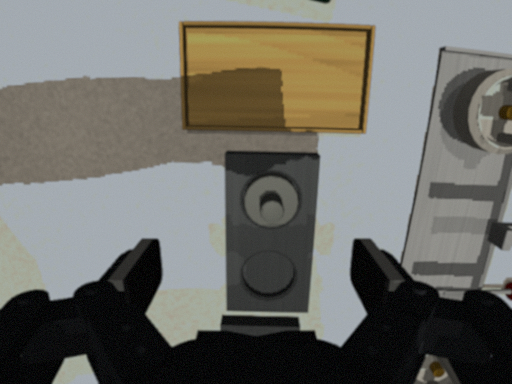

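Plug disc centre at (271,200), knob top at (272,212). Tray corners at (181,22), (375,26), (366,132) and (182,130). Empty small pocket at (268,272), rack's front-left corner at (443,48).

Run:
```python
from h import *
c=viewer.calibration('wrist')
d=onplane(c,[(271,200),(272,212),(268,272)],[.028,.058,.02]); print(d.round(4))
T=onplane(c,[(181,22),(375,26),(366,132),(182,130)],.02);print('tray',T.round(4),T.mean(0).round(4))
k=(d[0]+d[1])/2
delta([k[0],k[1],.05],0)
E=onplane(c,[(443,48),(405,258)],.006);print(E.round(4))
```

```text
[[ 0.4551  0.015   0.028 ]
 [ 0.4554  0.0127  0.058 ]
 [ 0.4547 -0.0756  0.02  ]]
tray [[0.3645 0.1888 0.02  ]
 [0.5497 0.1888 0.02  ]
 [0.5503 0.0875 0.02  ]
 [0.3621 0.0856 0.02  ]] [0.4566 0.1377 0.02  ]
pos [0.4414 0.0507 0.2259] toolx [-0.019  1.    -0.006] tooly [ 1.     0.019 -0.018] toolz [-0.018 -0.006 -1.   ] t 7.7333 j6 1.67 w 0.0853 F [-0.7 -0.7 -0.2]
shift [-0.0361  0.0163  0.1758] fix tilt rotvec(tool) [-0.0183  0.0059  0.    ]
turn about tool z 0.0186
[[ 0.627   0.1744  0.006 ]
 [ 0.6197 -0.0622  0.006 ]]
```

```bash
python3 -m crank '-0.018 0.008 0.02 -0.018 0.006 0.018 -1;-0.018 0.008 0.02 0 0 0 -1;0 0 0.03 0 0 0 -1;0 0 0.03 0 0 0 -1;0 0 0.02 0 0 0 -1;0 0 0 0 0 0 -1;0 0 0 0 0 0 -1'
python3 -c "
from h import *
delta([.4552,.0138,.05],0)"
```

```text
clock: 8.32
eef_pos: [0.4604, 0.0229, 0.1004]
tool_rot: [0.702, 0.712, 0.003, -0.0]
ft_force: [-0.0, 0.3, 1.0]
grip_width: 0.0852
pos [0.4604 0.0229 0.1004] toolx [-0.014  1.     0.004] tooly [1.    0.014 0.004] toolz [ 0.004  0.004 -1.   ] t 8.3167 j6 1.6 w 0.0852 F [-0.   0.3  1. ]
shift [-0.0092 -0.0055  0.0504] fix tilt rotvec(tool) [ 0.0036 -0.0038 -0.    ]
turn about tool z 0.014
```

```bash
python3 -m crank '-0.006 -0.004 0.015 0 0 0 -1;-0.004 -0.002 0.015 0 0 0 -1;0 0 0.015 0 0 0 -1;0 0 0.008 0 0 0 -1;0 0 0 0 0 0 -1;0 0 0 0 0 0 -1'
python3 -c "
from h import *
delta([.4552,.0138,.05],0)"
```

```text
clock: 8.82
eef_pos: [0.4608, 0.0184, 0.0522]
tool_rot: [0.699, 0.715, 0.007, 0.003]
ft_force: [0.2, 0.1, 0.3]
grip_width: 0.0856
pos [0.4608 0.0184 0.0522] toolx [-0.024  1.     0.005] tooly [1.    0.024 0.015] toolz [ 0.014  0.006 -1.   ] t 8.8167 j6 1.58 w 0.0856 F [0.2 0.1 0.3]
shift [-0.0045 -0.0058  0.0021] fix tilt rotvec(tool) [ 0.0145 -0.0052 -0.    ]
turn about tool z 0.0237
```

```bash
python3 -m crank '-0.005 -0.006 0.002 0.014 -0.005 0 -1;0 0 0 0 0 0 -1;0 0 0 0 0 0 1;0 0 0 0 0 0 1;0 0 0 0 0 0 1;0 0 0 0 0 0 1;0 0 0 0 0 0 1;0 0 0 0 0 0 1;0 0 0 0 0 0 1'
python3 -c "
from h import *
delta([.4552,.0138,.05],0)"
```

```text
clock: 9.57
eef_pos: [0.4567, 0.0134, 0.0547]
tool_rot: [0.698, 0.716, 0.002, 0.002]
ft_force: [1.0, -0.8, -1.1]
grip_width: 0.0217
pos [0.4567 0.0134 0.0547] toolx [-0.025  1.    -0.   ] tooly [1.    0.025 0.005] toolz [ 0.005  0.    -1.   ] t 9.5667 j6 1.58 w 0.0217 F [ 1.  -0.8 -1.1]
shift [ 0.0004 -0.0015  0.0047] fix tilt rotvec(tool) [0.0048 0.     0.    ]
turn about tool z 0.0247
```

```bash
python3 -m crank '0 0 -0.02 0 0 0 1;0 0 -0.03 0 0 0 1;0 0 -0.015 0 0 0 1;0 0 0 0 0 0 1;0.025 0.01 0 0 0 0 1;0.025 0.01 0 0 0 0 1;0.025 0.01 0 0 0 0 1;0.025 0.01 0 0 0 0 1;0.025 0.012 0 0 0 0 1;0 0 0 0 0 0 1;0 0 0 0 0 0 1'
python3 -c "
from h import *
delta([.510,.137,.0515],0)"
```

```text
clock: 10.48
eef_pos: [0.5054, 0.1434, 0.1139]
tool_rot: [0.7, 0.714, -0.001, 0.0]
ft_force: [-1.2, -0.1, -0.6]
grip_width: 0.0218
pos [0.5054 0.1434 0.1139] toolx [-0.02   1.    -0.001] tooly [ 1.     0.02  -0.001] toolz [-0.001 -0.001 -1.   ] t 10.4833 j6 1.83 w 0.0218 F [-1.2 -0.1 -0.6]
shift [-0.0064  0.0045  0.0624] fix tilt rotvec(tool) [-0.0011  0.0013 -0.    ]
turn about tool z 0.0198
```

```bash
python3 -m crank '-0.006 0.004 0.02 0 0 0 1;0 0 0.02 0 0 0 1;0 0 0.012 0 0 0 1;0 0 0.004 0 0 0 1;0 0 0 0 0 0 1'
python3 -c "
from h import *
delta([.510,.137,.0515],0)"
```

```text
clock: 10.9
eef_pos: [0.5075, 0.1348, 0.0525]
tool_rot: [0.7, 0.714, -0.003, -0.0]
ft_force: [-0.0, 0.0, -0.3]
grip_width: 0.0218
pos [0.5075 0.1348 0.0525] toolx [-0.019  1.    -0.003] tooly [ 1.     0.019 -0.004] toolz [-0.004 -0.003 -1.   ] t 10.9 j6 1.81 w 0.0218 F [-0.   0.  -0.3]
shift [0.0021 0.0025 0.001 ] fix tilt rotvec(tool) [-0.0043  0.0029  0.    ]
turn about tool z 0.0191
```

```bash
python3 -m crank '0 0 0 0 0 0 -1;0 0 0 0 0 0 -1;0 0 0 0 0 0 -1;0 0 0 0 0 0 -1;0 0 -0.025 0 0 0 -1;0 0 -0.035 0 0 0 -1;0 0 -0.035 0 0 0 -1;-0.037 -0.006 -0.013 0 0 0 -1;-0.037 -0.006 -0.013 0 0 0 -1;-0.037 -0.006 -0.013 0 0 0 -1;-0.037 -0.006 -0.013 0 0 0 -1;-0.037 -0.006 -0.013 0 0 0 -1;-0.037 -0.006 -0.01 0 0 0 -1;-0.037 -0.006 -0.01 0 0 0 -1;-0.037 -0.006 0 0 0 0 -1;-0.037 -0.006 0 0 0 0 -1;-0.037 -0.006 0 0 0 0 -1;-0.02 -0.006 0 0 0 0 -1;0 0 0 0 0 0 -1;0 0 0 0 0 0 -1'
python3 -c "
from h import *
c=snap('wrist','w6')
delta([.45,-.27,.25],0)"
```

```text
clock: 12.57
eef_pos: [0.4546, -0.2754, 0.2608]
tool_rot: [0.698, 0.716, 0.006, 0.017]
ft_force: [-0.0, 0.2, 0.2]
grip_width: 0.0857
pos [ 0.4547 -0.2751  0.2609] toolx [-0.026  1.    -0.016] tooly [0.999 0.026 0.033] toolz [ 0.033 -0.015 -0.999] t 12.6167 j6 1.0 w 0.0851 F [-0.1 -1.3  0.6]
shift [ 0.0054 -0.0049  0.0106] fix tilt rotvec(tool) [0.0325 0.0163 0.    ]
turn about tool z 0.0264
```

View pics/w6.png

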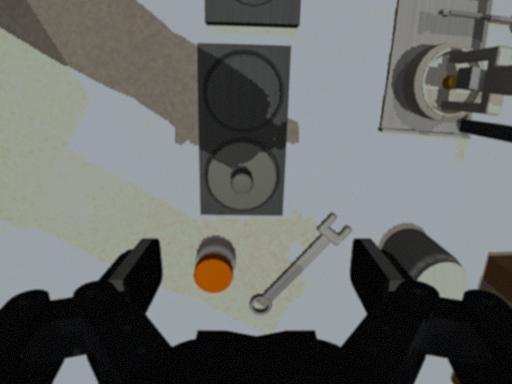

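Large plug disc centre at (242,175), knob top at (242,182), empty large pocket at (243,91). The guard on the rack's right end is around (455,82).

Run:
```python
from h import *
c=viewer.calibration('wrist')
d=onplane(c,[(242,175),(242,182),(243,91)],[.028,.058,.02]); print(d.round(4))
print('rack',onplane(c,[(380,130),(398,0)],.006).round(4))
k=(d[0]+d[1])/2; print(k)
delta([k[0],k[1],.05],0)
```

```text
[[ 0.4476 -0.2952  0.028 ]
 [ 0.4479 -0.2952  0.058 ]
 [ 0.4473 -0.2027  0.02  ]]
rack [[ 0.6114 -0.2423  0.006 ]
 [ 0.6161 -0.0981  0.006 ]]
[ 0.44773986 -0.29519264  0.043     ]
pos [ 0.4547 -0.2751  0.2609] toolx [-0.026  1.    -0.016] tooly [0.999 0.026 0.033] toolz [ 0.033 -0.015 -0.999] t 12.6167 j6 1.0 w 0.0851 F [-0.1 -1.3  0.6]
shift [-0.0164 -0.0143  0.2108] fix tilt rotvec(tool) [0.0325 0.0163 0.    ]
turn about tool z 0.0264
```

```bash
python3 -m crank '-0.008 -0.004 0.02 0.03 0.016 0.026 -1;-0.008 -0.003 0.03 0 0 0 -1;-0.004 0 0.03 0 0 0 -1;0 0 0.03 0 0 0 -1;0 0 0.03 0 0 0 -1;0 0 0.02 0 0 0 -1;0 0 0 0 0 0 -1;0 0 0 0 0 0 -1'
python3 -c "
from h import *
delta([.4477,-.2952,.052],0)"
```

```text
clock: 13.28
eef_pos: [0.4562, -0.2867, 0.1013]
tool_rot: [0.702, 0.713, 0.004, 0.006]
ft_force: [0.7, 0.4, 1.0]
grip_width: 0.0852
pos [ 0.4562 -0.2867  0.1013] toolx [-0.016  1.    -0.003] tooly [1.    0.016 0.013] toolz [ 0.013 -0.003 -1.   ] t 13.2833 j6 0.99 w 0.0852 F [0.7 0.4 1. ]
shift [-0.0083 -0.0093  0.0492] fix tilt rotvec(tool) [ 0.0132  0.0028 -0.    ]
turn about tool z 0.0157
```

```bash
python3 -m crank '-0.005 -0.006 0.015 0.013 0.003 0.015 -1;-0.004 -0.005 0.015 0 0 0 -1;0 -0.003 0.015 0 0 0 -1;0 0 0.007 0 0 0 -1;0 0 0 0 0 0 -1;0 0 0 0 0 0 -1'
python3 -c "
from h import *
delta([.4477,-.2952,.052],0)"
```

```text
clock: 13.78
eef_pos: [0.4478, -0.2972, 0.0536]
tool_rot: [0.706, 0.708, 0.001, 0.006]
ft_force: [-0.1, -0.7, 0.3]
grip_width: 0.0853
pos [ 0.4478 -0.2972  0.0536] toolx [-0.003  1.    -0.007] tooly [1.    0.003 0.009] toolz [ 0.009 -0.007 -1.   ] t 13.7833 j6 0.98 w 0.0853 F [-0.1 -0.7  0.3]
shift [ 0.002  -0.0001  0.0015] fix tilt rotvec(tool) [ 0.0091  0.007  -0.    ]
turn about tool z 0.0032
```

```bash
python3 -m crank '0 0 0.002 0 0 0 1;0 0 0 0 0 0 1;0 0 0 0 0 0 1;0 0 0 0 0 0 1;0 0 0 0 0 0 1;0 0 0 0 0 0 1'
python3 -c "
from h import *
delta([.4477,-.2952,.052],0)"
python3 -m crank '0 0 -0.02 0 0 0 1;0 0 -0.03 0 0 0 1;0 0 -0.025 0 0 0 1;0 0 0 0 0 0 1;0.037 -0.003 0 0 0 0 1;0.037 -0.003 0 0 0 0 1;0.037 -0.003 0 0 0 0 1;0.037 -0.003 0 0 0 0 1;0.037 -0.003 0 0 0 0 1;0.037 -0.003 0 0 0 0 1;0.037 -0.003 0 0 0 0 1;0.037 -0.003 0 0 0 0 1;0.037 -0.003 0 0 0 0 1;0.037 -0.003 0 0 0 0 1;0.03 -0.003 0 0 0 0 1;0.02 0 0 0 0 0 1;0 0 0 0 0 0 1;0 0 0 0 0 0 1'
python3 -c "
from h import *
delta([.413,.137,.0515],0)"
```

```text
clock: 14.28
eef_pos: [0.4486, -0.2989, 0.0557]
tool_rot: [0.706, 0.708, -0.0, 0.008]
ft_force: [-2.5, 0.3, 1.6]
grip_width: 0.0225
pos [ 0.4486 -0.2989  0.0557] toolx [-0.003  1.    -0.012] tooly [1.    0.003 0.01 ] toolz [ 0.01  -0.012 -1.   ] t 14.2833 j6 0.98 w 0.0225 F [-2.5  0.3  1.6]
shift [ 0.0037 -0.0009  0.0037] fix tilt rotvec(tool) [0.0103 0.0118 0.    ]
turn about tool z 0.0028
clock: 15.78
eef_pos: [0.4116, 0.1392, 0.1205]
tool_rot: [0.708, 0.706, 0.0, 0.007]
ft_force: [-0.2, 0.2, -0.9]
grip_width: 0.0217
pos [0.4116 0.1392 0.1205] toolx [ 0.003  1.    -0.01 ] tooly [ 1.    -0.003  0.011] toolz [ 0.011 -0.01  -1.   ] t 15.7833 j6 1.91 w 0.0217 F [-0.2  0.2 -0.9]
shift [-0.0015  0.0007  0.069 ] fix tilt rotvec(tool) [0.0111 0.0098 0.    ]
turn about tool z -0.0026
```

```bash
python3 -m crank '-0.006 0.002 0.02 0 0 0 1;0 0 0.02 0 0 0 1;0 0 0.016 0 0 0 1;0 0 0.007 0 0 0 1;0 0 0 0 0 0 1'
python3 -c "
from h import *
delta([.413,.133,.0525],0)"
```

```text
clock: 16.2
eef_pos: [0.415, 0.1293, 0.055]
tool_rot: [0.709, 0.705, 0.001, 0.008]
ft_force: [0.1, -0.5, -0.4]
grip_width: 0.022
pos [0.415  0.1293 0.055 ] toolx [ 0.006  1.    -0.01 ] tooly [ 1.    -0.006  0.013] toolz [ 0.013 -0.011 -1.   ] t 16.2 j6 1.89 w 0.022 F [ 0.1 -0.5 -0.4]
shift [ 0.0037 -0.0021  0.0025] fix tilt rotvec(tool) [ 0.0131  0.0105 -0.    ]
turn about tool z -0.0056
```

```bash
python3 -m crank '0.002 0 0.003 0 0 0 1;0 0 0 0 0 0 -1;0 0 0 0 0 0 -1;0 0 0 0 0 0 -1;0 0 0 0 0 0 -1;0 0 -0.025 0.013 0.01 0 -1;0 0 -0.035 0 0 0 -1;0 0 -0.035 0 0 0 -1;0 0 -0.035 0 0 0 -1;0 0 -0.035 0 0 0 -1;0.005 0.03 -0.03 0 0 0 -1;0.005 0.03 0 0 0 0 -1;0.005 0.03 0 0 0 0 -1;0.005 0.03 0 0 0 0 -1;0 0.03 0 0 0 0 -1;0 0 0 0 0 0 -1;0 0 0 0 0 0 -1'
python3 -c "
from h import *
c=snap('wrist','w7')
delta([.68,.114,.147],-.037)"
```

```text
clock: 17.62
eef_pos: [0.5695, 0.1505, 0.2661]
tool_rot: [0.709, 0.705, 0.007, 0.004]
ft_force: [0.2, 0.2, 0.5]
grip_width: 0.0855
pos [0.5693 0.1504 0.2658] toolx [0.006 1.    0.005] tooly [ 1.    -0.006  0.016] toolz [ 0.016  0.005 -1.   ] t 17.6667 j6 1.83 w 0.0854 F [-0.1  0.4 -0.2]
shift [-0.0364  0.109   0.1204] fix tilt rotvec(tool) [ 0.0158 -0.0047  0.    ]
turn about tool z 0.0314
```

View pics/w7.png

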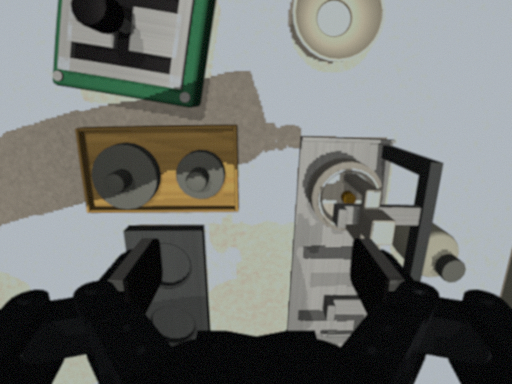

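Both plugs lie flat in the tray, at (126,176) and (200,175). The left guard's boss top is around (382,232) and its peg tip around (347,215). I'll enlarge it to get pixel positions.

Run:
```python
from h import *
im=cv2.imread('pics/w7_raw.png'); cv2.imwrite('pics/w7c.png',cv2.resize(im[130:280,285:455],None,fx=4,fy=4,interpolation=cv2.INTER_CUBIC))
c=viewer.calibration('wrist')
b=onplane(c,[(382,232),(347,215),(347,193)],[.156,.125,.062]);print(b.round(4))
c6=onplane(c,[(301,137),(396,139)],.006);print(c6.round(4))
```

```text
[[0.6727 0.1163 0.156 ]
 [0.6528 0.1197 0.125 ]
 [0.671  0.1213 0.062 ]]
[[0.6281 0.1751 0.006 ]
 [0.745  0.1726 0.006 ]]
```

View pics/w7c.png

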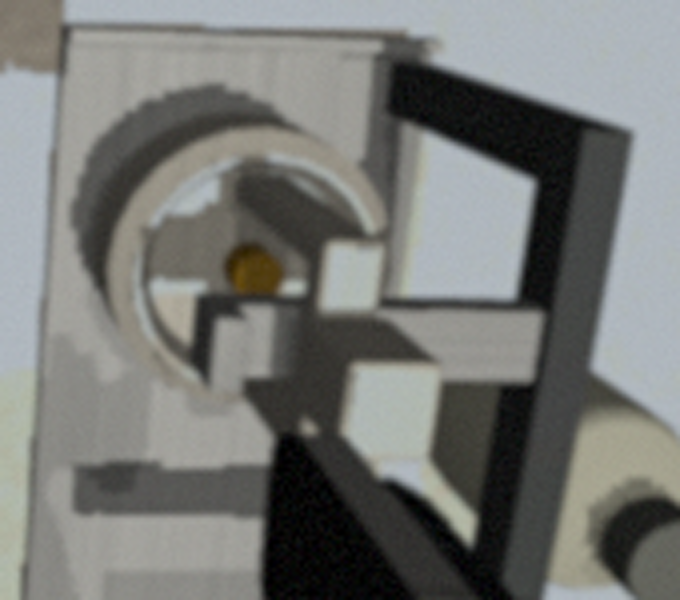

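```bash
python3 -m crank '-0.009 0.026 0.01 0.015 -0.005 0.03 -1;-0.009 0.026 0.015 0 0 0 -1;-0.009 0.026 0.015 0 0 0 -1;-0.005 0.02 0.01 0 0 0 -1;0 0 0 0 0 0 -1;0 0 0 0 0 0 -1'
python3 -c "
from h import *
delta([.6737,.116,.149],-.037)"
```

```text
clock: 18.17
eef_pos: [0.6621, 0.1156, 0.2172]
tool_rot: [0.719, 0.695, -0.001, -0.001]
ft_force: [-1.1, 0.0, -0.4]
grip_width: 0.0854
pos [0.6621 0.1156 0.2172] toolx [0.033 0.999 0.   ] tooly [ 0.999 -0.033 -0.003] toolz [-0.003  0.    -1.   ] t 18.1667 j6 1.78 w 0.0854 F [-1.1  0.  -0.4]
shift [0.0008 0.0118 0.0681] fix tilt rotvec(tool) [-0.0032 -0.      0.    ]
turn about tool z 0.0042
```

```bash
python3 -m crank '0 0.007 0.015 0 0 0 -1;0 0.006 0.02 0 0 0 -1;0 0 0.02 0 0 0 -1;0 0 0.012 0 0 0 -1;0 0 0 0 0 0 -1;0 0 0 0 0 0 -1'
python3 -c "
from h import *
delta([.6737,.116,.149],-.037)"
```

```text
clock: 18.67
eef_pos: [0.6716, 0.1177, 0.1508]
tool_rot: [0.717, 0.697, 0.001, -0.0]
ft_force: [-0.4, 0.1, -0.1]
grip_width: 0.0853
pos [0.6716 0.1177 0.1508] toolx [0.029 1.    0.002] tooly [ 1.    -0.029  0.001] toolz [ 0.001  0.001 -1.   ] t 18.6667 j6 1.77 w 0.0853 F [-0.4  0.1 -0.1]
shift [-0.0017  0.0021  0.0018] fix tilt rotvec(tool) [ 0.0006 -0.0015  0.    ]
turn about tool z 0.008
```

```bash
python3 -m crank '0 0.002 0.003 0 0 0.008 -1;0 0 0 0 0 0 1;0 0 0 0 0 0 1;0 0 0 0 0 0 1;0 0 0 0 0 0 1;0 0 0 0 0 0 1;0 0 0 0 0 0 1;0 0 0 0 0 0 1'
python3 -c "
from h import *
delta([.6737,.116,.149],-.037)"
python3 -m crank '0 0 -0.01 0 0 0 1;0 0 -0.014 0 0 0 1;0 0 -0.014 0 0 0 1;0 0 0 0 0 0 1'
python3 -c "
from h import *
delta([.59,.116,.18],-.037)"
```

```text
clock: 19.33
eef_pos: [0.6748, 0.1191, 0.1537]
tool_rot: [0.72, 0.694, 0.004, 0.002]
ft_force: [0.8, 1.1, -3.1]
grip_width: 0.0189
pos [0.6748 0.1191 0.1537] toolx [0.036 0.999 0.003] tooly [ 0.999 -0.036  0.008] toolz [ 0.009  0.003 -1.   ] t 19.3333 j6 1.78 w 0.0189 F [ 0.8  1.1 -3.1]
shift [-0.0032 -0.001   0.0047] fix tilt rotvec(tool) [ 0.0084 -0.0035  0.    ]
turn about tool z 0.0007
clock: 19.67
eef_pos: [0.6721, 0.1184, 0.1897]
tool_rot: [0.72, 0.694, 0.0, -0.001]
ft_force: [2.6, 0.7, -2.4]
grip_width: 0.0182
pos [0.6721 0.1184 0.1897] toolx [0.037 0.999 0.001] tooly [ 0.999 -0.037 -0.001] toolz [-0.001  0.001 -1.   ] t 19.6667 j6 1.78 w 0.0182 F [ 2.6  0.7 -2.4]
shift [-0.0054 -0.082   0.0097] fix tilt rotvec(tool) [-0.0007 -0.0014 -0.    ]
turn about tool z 0.0005
```

```bash
python3 -m crank '0 -0.02 0 0 0 0 1;0 -0.03 0 0 0 0 1;0 -0.03 0 0 0 0 1;0 -0.03 -0.01 0 0 0 1;0 -0.02 -0.01 0 0 0 1;0 0 0 0 0 0 1;-0.02 -0.004 0 0 0 0 1;-0.035 -0.008 0 0 0 0 1;-0.035 -0.01 0 0 0 0 1;-0.035 -0.01 0 0 0 0 1;-0.035 -0.01 0 0 0 0 1;-0.035 -0.01 0 0 0 0 1;-0.035 -0.01 0 0 0 0 1;-0.035 -0.01 0 0 0 0 1;-0.035 -0.01 0 0 0 0 1;-0.035 -0.01 0 0 0 0 1;-0.035 0 0 0 0 0 1;-0.02 0 0 0 0 0 1;0 0 0 0 0 0 1'
python3 -c "
from h import *
delta([.448,-.296,.134],0)"
```

```text
clock: 21.25
eef_pos: [0.4291, -0.2821, 0.1989]
tool_rot: [0.718, 0.696, -0.002, -0.0]
ft_force: [0.0, 1.4, -3.7]
grip_width: 0.0185
pos [ 0.4291 -0.2821  0.1989] toolx [ 0.031  1.    -0.003] tooly [ 1.    -0.031 -0.003] toolz [-0.003 -0.003 -1.   ] t 21.25 j6 1.02 w 0.0185 F [ 0.   1.4 -3.7]
shift [-0.0132  0.0195  0.0649] fix tilt rotvec(tool) [-0.003   0.0026 -0.    ]
turn about tool z -0.0307
```

```bash
python3 -m crank '-0.01 0.01 0.015 0 0 -0.03 1;-0.004 0.01 0.02 0 0 0 1;0 0.002 0.005 0 0 0 1;0 0 0 0 0 0 1;0 0 0 0 0 0 1'
python3 -c "
from h import *
c=snap('wrist','w8',(130,100,380,290),3)
delta([.448,-.296,.134],0)
print(proj(c,[(.4477,-.296+s,.02) for s in (-.042,0,.042)]+[(.4477+s,-.296,.02) for s in (-.042,.042)]).round(0))"
```

```text
clock: 21.67
eef_pos: [0.4509, -0.2997, 0.1563]
tool_rot: [0.709, 0.705, -0.002, -0.001]
ft_force: [-0.0, 1.3, -3.5]
grip_width: 0.0187
pos [ 0.4509 -0.2996  0.1565] toolx [ 0.005  1.    -0.002] tooly [ 1.    -0.005 -0.004] toolz [-0.004 -0.002 -1.   ] t 21.7167 j6 0.99 w 0.0183 F [-1.1 -0.1 -4.1]
shift [ 0.0036 -0.0028  0.0225] fix tilt rotvec(tool) [-0.0036  0.0017  0.    ]
turn about tool z -0.0049
[[252. 225.]
 [252. 178.]
 [251. 128.]
 [202. 179.]
 [302. 178.]]
```

View pics/w8.png

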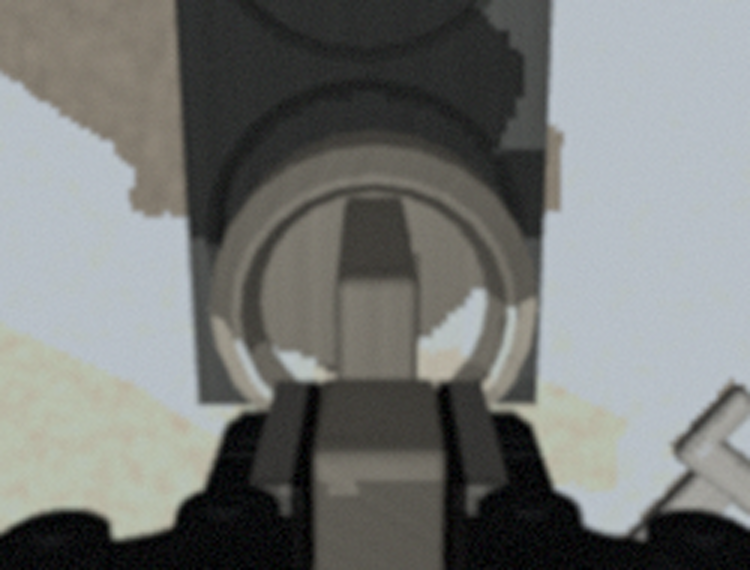

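Run:
```python
from h import *
c=viewer.calibration('wrist')
t=np.linspace(0,2*np.pi,73)
o=readout.get_obs()['eef_pos']; h=o[2]-.1237
for z in (h,h+.032):
    p=proj(c,np.c_[o[0]+.04*np.cos(t),o[1]+.04*np.sin(t),0*t+z]); q=(p-[130,100])*3
    print('guard at TCP: z',round(z,4),'crop top row',q[:,1].min().round(1),'L',q[:,0].min().round(1),'R',q[:,0].max().round(1))
for rad,z in ((.045,.02),(.042,.017)):
    p=proj(c,np.c_[.4477+rad*np.cos(t),-.296+rad*np.sin(t),0*t+z]); q=(p-[130,100])*3
    print('pocket crop top',q[:,1].min(),q[:,0].min(),q[:,0].max())
print(onplane(c,[(254,100+80/3)],.02),onplane(c,[(254,100+133/3)],h),onplane(c,[(254,100+145/3)],h+.032))
```

```text
guard at TCP: z 0.0328 crop top row 109.7 L 226.9 R 526.5
guard at TCP: z 0.0648 crop top row 126.5 L 205.9 R 546.1
pocket crop top 71.89701561258224 204.03641766199775 526.703953241743
pocket crop top 82.2240204089249 216.53664229078305 514.5381022103657
[[ 0.44991218 -0.25315529  0.02      ]] [[ 0.44994191 -0.26555424  0.03279418]] [[ 0.4502614  -0.26372168  0.06479418]]
```

Run:
```python
from h import *
c=viewer.calibration('wrist')
print(onplane(c,[(130+200/3,100+403/3),(130+537/3,100+403/3)],.02),onplane(c,[(130+190/3,180),(130+541/3,180)],.02))
```

```text
[[ 0.39858595 -0.34648408  0.02      ]
 [ 0.49764675 -0.34688045  0.02      ]] [[ 0.39865096 -0.29699181  0.02      ]
 [ 0.49675686 -0.29748957  0.02      ]]
```

```bash
python3 -m crank '0.008 -0.002 0 0 0 0 1;0.001 0 0 0 0 0 1;0 0 0 0 0 0 1'
python3 -c "
from h import *
delta([.4482,-.2917,.1317],0)"
```

```text
clock: 21.97
eef_pos: [0.449, -0.2886, 0.1586]
tool_rot: [0.708, 0.706, -0.002, 0.0]
ft_force: [-0.2, 0.7, -2.6]
grip_width: 0.0188
pos [ 0.449  -0.2886  0.1586] toolx [ 0.003  1.    -0.002] tooly [ 1.    -0.003 -0.002] toolz [-0.002 -0.002 -1.   ] t 21.9667 j6 1.0 w 0.0188 F [-0.2  0.7 -2.6]
shift [-0.003  -0.0007  0.0269] fix tilt rotvec(tool) [-0.002   0.0024  0.    ]
turn about tool z -0.0034
```

```bash
python3 -m crank '-0.003 -0.001 0.004 0 0 0 1;0 0 0.005 0 0 0 1;0 0 0.005 0 0 0 1;0 0 0 0 0 0 1'
python3 -c "
from h import *
delta([.4482,-.2917,.1317],0)"
```

```text
clock: 22.3
eef_pos: [0.4486, -0.2914, 0.1458]
tool_rot: [0.708, 0.706, -0.001, 0.002]
ft_force: [-0.7, -0.2, -3.7]
grip_width: 0.0186
pos [ 0.4486 -0.2914  0.1458] toolx [ 0.002  1.    -0.005] tooly [ 1.    -0.002  0.002] toolz [ 0.002 -0.005 -1.   ] t 22.3 j6 1.0 w 0.0186 F [-0.7 -0.2 -3.7]
shift [-0.0002 -0.0004  0.0141] fix tilt rotvec(tool) [0.0017 0.005  0.    ]
turn about tool z -0.0018
```

```bash
python3 -m crank '0 0 0.005 0 0.003 0 1;0 0 0.005 0 0 0 1;0 0 0.004 0 0 0 1;0 0 0 0 0 0 1'
python3 -c "
from h import *
delta([.4482,-.2917,.1317],0)"
```

```text
clock: 22.63
eef_pos: [0.4488, -0.2927, 0.1319]
tool_rot: [0.708, 0.706, -0.0, 0.002]
ft_force: [-1.4, 0.5, 1.4]
grip_width: 0.0184
pos [ 0.4488 -0.2927  0.1319] toolx [ 0.003  1.    -0.004] tooly [ 1.    -0.003  0.003] toolz [ 0.003 -0.004 -1.   ] t 22.6333 j6 1.0 w 0.0184 F [-1.4  0.5  1.4]
shift [ 0.001  -0.0006  0.0002] fix tilt rotvec(tool) [0.0029 0.0041 0.    ]
turn about tool z -0.0028
```

```bash
python3 -m crank '0 0 0.002 0 0 0 1;0 0 0 0 0 0 1;0 0 0 0 0 0 -1;0 0 0 0 0 0 -1;0 0 0 0 0 0 -1;0 0 0 0 0 0 -1;0 0 -0.02 0 0 0 -1;0 0 -0.03 0 0 0 -1;0 0 -0.035 0 0 0 -1;0 0 -0.035 0 0 0 -1;0.03 0.02 0 0 0 0 -1;0.035 0.025 0 0 0 0 -1;0.035 0.025 0 0 0 0 -1;0.03 0.025 0 0 0 0 -1;0 0.01 0 0 0 0 -1;0 0 0 0 0 0 -1;0 0 0 0 0 0 -1'
python3 -c "
from h import *
c=snap('wrist','w9')
delta([.663,-.184,.149],-.037)
t=np.linspace(0,2*np.pi,9)[:8]
print(proj(c,[(.6627,-.1840,.156),(.6627,-.184,.062)]).round(0))"
```

```text
clock: 24.05
eef_pos: [0.5601, -0.1602, 0.2576]
tool_rot: [0.71, 0.704, 0.001, 0.006]
ft_force: [-0.0, 0.4, 0.5]
grip_width: 0.0855
pos [ 0.5598 -0.1606  0.2575] toolx [ 0.01   1.    -0.007] tooly [ 1.    -0.01   0.011] toolz [ 0.011 -0.007 -1.   ] t 24.1 j6 1.3 w 0.0851 F [ 0.1  0.7 -0.8]
shift [-0.0216  0.1023  0.1098] fix tilt rotvec(tool) [ 0.0107  0.0071 -0.    ]
turn about tool z 0.0274
[[387. 222.]
 [352. 188.]]
```

View pics/w9.png

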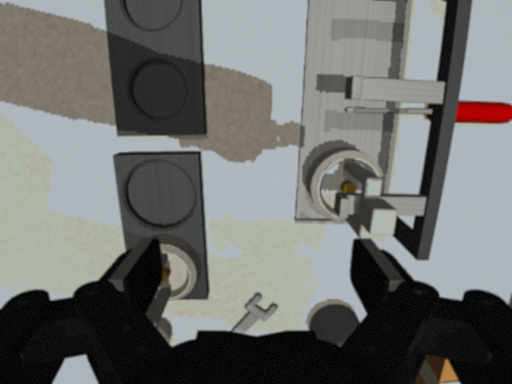

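The second guard's boss top is at about (382,221) and its collar is 72 px wide, so it is also large. The first guard is seated at (170,270), and the free large pocket is at (161,193).

```bash
python3 - <<'E'
from h import *
c=viewer.calibration('wrist')
b=onplane(c,[(382,221),(161,193)],[.156,.02]);print(b.round(4))
delta([b[0][0],b[0][1],.149],-.037)
E
python3 -m crank '-0.006 0.026 0.01 0.01 0.007 0.027 -1;-0.006 0.026 0.015 0 0 0 -1;-0.006 0.026 0.015 0 0 0 -1;0 0.015 0.01 0 0 0 -1;0 0 0 0 0 0 -1;0 0 0 0 0 0 -1'
python3 -c "
from h import *
delta([.6595,-.184,.149],-.037)"
```

```text
[[ 0.6579 -0.1835  0.156 ]
 [ 0.4507 -0.1999  0.02  ]]
pos [ 0.5598 -0.1606  0.2575] toolx [ 0.01   1.    -0.007] tooly [ 1.    -0.01   0.011] toolz [ 0.011 -0.007 -1.   ] t 24.1 j6 1.3 w 0.0851 F [ 0.1  0.7 -0.8]
shift [-0.0212  0.0971  0.1097] fix tilt rotvec(tool) [ 0.0107  0.0071 -0.    ]
turn about tool z 0.0274
clock: 24.6
eef_pos: [0.6474, -0.1895, 0.2056]
tool_rot: [0.724, 0.689, -0.002, -0.002]
ft_force: [-0.4, 0.3, 0.3]
grip_width: 0.0855
pos [ 0.6474 -0.1895  0.2056] toolx [0.049 0.999 0.   ] tooly [ 0.999 -0.049 -0.005] toolz [-0.005  0.    -1.   ] t 24.6 j6 1.34 w 0.0855 F [-0.4  0.3  0.3]
shift [0.0061 0.0122 0.0565] fix tilt rotvec(tool) [-0.0055 -0.     -0.    ]
turn about tool z -0.0125
```

```bash
python3 -m crank '0.004 0.008 0.015 0 0 -0.012 -1;0.002 0.004 0.02 0 0 0 -1;0 0 0.015 0 0 0 -1;0 0 0.003 0 0 0 -1;0 0 0 0 0 0 -1;0 0 0 0 0 0 -1'
python3 -c "
from h import *
delta([.6595,-.184,.149],-.037)"
```

```text
clock: 25.1
eef_pos: [0.656, -0.1867, 0.1526]
tool_rot: [0.721, 0.693, -0.002, -0.001]
ft_force: [-0.3, -0.3, -0.2]
grip_width: 0.0855
pos [ 0.656  -0.1867  0.1526] toolx [ 0.041  0.999 -0.   ] tooly [ 0.999 -0.041 -0.004] toolz [-0.004 -0.    -1.   ] t 25.1 j6 1.33 w 0.0855 F [-0.3 -0.3 -0.2]
shift [0.0029 0.0034 0.0036] fix tilt rotvec(tool) [-0.004   0.0004 -0.    ]
turn about tool z -0.0039
```

```bash
python3 -m crank '0.003 0.003 0.005 0 0 0 -1;0 0 0 0 0 0 1;0 0 0 0 0 0 1;0 0 0 0 0 0 1;0 0 0 0 0 0 1;0 0 0 0 0 0 1;0 0 0 0 0 0 1;0 0 0 0 0 0 1'
python3 -c "
from h import *
delta([.6595,-.184,.149],-.037)"
python3 -m crank '0 0 -0.01 0 0 0 1;0 0 -0.014 0 0 0 1;0 0 -0.014 0 0 0 1;0 0 0 0 0 0 1'
python3 -c "
from h import *
delta([.4485,-.2025,.134],0)"
```

```text
clock: 25.77
eef_pos: [0.6609, -0.1839, 0.1529]
tool_rot: [0.721, 0.693, 0.0, 0.002]
ft_force: [0.3, 0.1, -3.7]
grip_width: 0.0187
pos [ 0.6609 -0.1839  0.1529] toolx [ 0.041  0.999 -0.002] tooly [ 0.999 -0.041  0.004] toolz [ 0.004 -0.002 -1.   ] t 25.7667 j6 1.34 w 0.0187 F [ 0.3  0.1 -3.7]
shift [-0.0001 -0.0014  0.0039] fix tilt rotvec(tool) [0.0037 0.0022 0.    ]
turn about tool z -0.0035
clock: 26.1
eef_pos: [0.6587, -0.1833, 0.1895]
tool_rot: [0.721, 0.693, -0.002, -0.001]
ft_force: [1.2, -1.0, -1.5]
grip_width: 0.0186
pos [ 0.6587 -0.1833  0.1895] toolx [ 0.041  0.999 -0.   ] tooly [ 0.999 -0.041 -0.004] toolz [-0.004 -0.    -1.   ] t 26.1 j6 1.34 w 0.0186 F [ 1.2 -1.  -1.5]
shift [-0.0277 -0.209   0.0564] fix tilt rotvec(tool) [-0.0043  0.0002 -0.    ]
turn about tool z -0.0407
```

```bash
python3 -m crank '0 -0.02 0 0 0 0 1;0 -0.03 0 0 0 0 1;0 -0.03 0 0 0 0 1;0 -0.03 0 0 0 0 1;0 -0.03 0 0 0 0 1;0 -0.03 0 0 0 -0.04 1;-0.008 -0.03 0.01 0 0 0 1;-0.01 -0.01 0.012 0 0 0 1;0 0 0.008 0 0 0 1;0 0 0 0 0 0 1;0 0 0 0 0 0 1'
python3 -c "
from h import *
c=snap('wrist','w10',(130,100,380,290),3)
delta([.4485,-.2025,.1309],0)
o=readout.get_obs()['eef_pos']; h=o[2]-.1229
t=np.linspace(0,2*np.pi,73)
for z in (h,h+.032):
    q=(proj(c,np.c_[o[0]+.04*np.cos(t),o[1]+.04*np.sin(t),0*t+z])-[130,100])*3
    print('at TCP',round(z,4),q[:,1].min().round(1),q[:,0].min().round(1),q[:,0].max().round(1))
print('pocket',((proj(c,[(.448,-.2025+s,.017) for s in (-.042,.042)]+[(.448+s,-.2025,.017) for s in (-.042,.042)])-[130,100])*3).round(1))"
```

```text
clock: 27.02
eef_pos: [0.4374, -0.1921, 0.1527]
tool_rot: [0.706, 0.708, -0.002, -0.004]
ft_force: [0.5, -0.1, -2.2]
grip_width: 0.0185
pos [ 0.4377 -0.192   0.1527] toolx [-0.003  1.     0.003] tooly [ 1.     0.003 -0.008] toolz [-0.008  0.003 -1.   ] t 27.0667 j6 1.15 w 0.0185 F [-0.8 -0.2 -3.6]
shift [-0.0106  0.0109  0.0217] fix tilt rotvec(tool) [-0.0081 -0.0027 -0.    ]
turn about tool z 0.0031
at TCP 0.0298 111.6 229.5 529.8
at TCP 0.0618 128.2 208.2 549.4
pocket [[414.4 423.3]
 [418.1 137.8]
 [267.4 286. ]
 [565.1 287.1]]
```

View pics/w10.png

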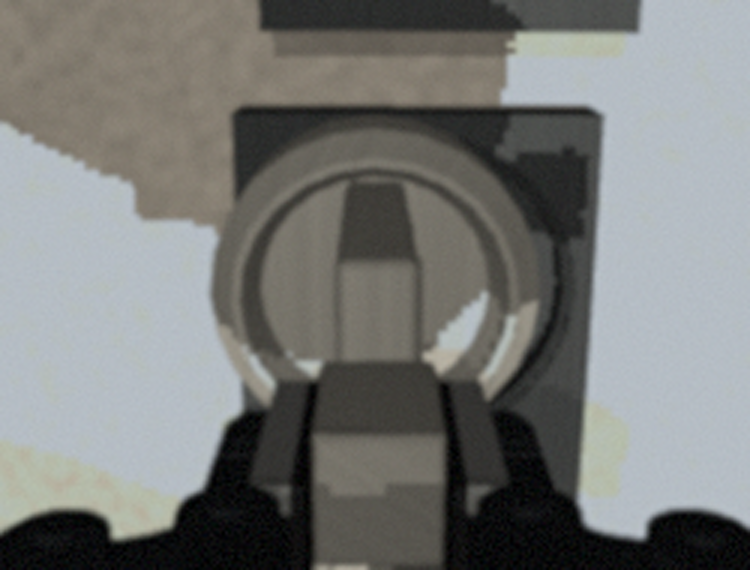

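Guard is centred on the TCP (collar 212–540, centre column 376). The nest edges give the pocket at about (0.448,-0.203), so I need to shift -10 mm in y and +11 mm in x.

```bash
python3 -m crank '-0.006 0.006 0 -0.008 0 0 1;-0.004 0.004 0 0 0 0 1;0 0.001 0 0 0 0 1;0 0 0 0 0 0 1;0 0 0 0 0 0 1'
python3 -c "
from h import *
delta([.4485,-.2022,.1309],0)"
```

```text
clock: 27.48
eef_pos: [0.4553, -0.2032, 0.154]
tool_rot: [0.705, 0.709, 0.002, 0.002]
ft_force: [0.0, 0.6, -3.0]
grip_width: 0.0186
pos [ 0.4553 -0.2032  0.154 ] toolx [-0.006  1.     0.001] tooly [1.    0.006 0.006] toolz [ 0.006  0.001 -1.   ] t 27.4833 j6 1.14 w 0.0186 F [ 0.   0.6 -3. ]
shift [ 0.001  -0.0069  0.0231] fix tilt rotvec(tool) [ 0.0059 -0.0009 -0.    ]
turn about tool z 0.0064
```

```bash
python3 -m crank '0.001 -0.004 0 0.005 0 0 1;0 -0.003 0.003 0 0 0 1;0 0 0.005 0 0 0 1;0 0 0 0 0 0 1;0 0 0 0 0 0 1'
python3 -c "
from h import *
delta([.4485,-.2022,.1309],0)"
```

```text
clock: 27.9
eef_pos: [0.4476, -0.2017, 0.1451]
tool_rot: [0.705, 0.71, 0.0, -0.0]
ft_force: [0.5, 0.2, -2.7]
grip_width: 0.0186
pos [ 0.4476 -0.2017  0.1451] toolx [-0.007  1.     0.001] tooly [ 1.     0.007 -0.   ] toolz [-0.     0.001 -1.   ] t 27.9 j6 1.14 w 0.0186 F [ 0.5  0.2 -2.7]
shift [-0.0006  0.0009  0.0142] fix tilt rotvec(tool) [-0.     -0.0013 -0.    ]
turn about tool z 0.0071
```

```bash
python3 -m crank '-0.001 0.001 0.005 0 0 0 1;0 0 0.005 0 0 0 1;0 0 0.004 0 0 0 1;0 0 0 0 0 0 1'
python3 -c "
from h import *
delta([.4485,-.2022,.1309],0)"
```

```text
clock: 28.23
eef_pos: [0.449, -0.2028, 0.131]
tool_rot: [0.705, 0.71, 0.001, 0.0]
ft_force: [-1.1, 0.6, 3.6]
grip_width: 0.0185
pos [ 0.449  -0.2028  0.131 ] toolx [-0.007  1.     0.001] tooly [1.    0.007 0.002] toolz [ 0.002  0.001 -1.   ] t 28.2333 j6 1.14 w 0.0185 F [-1.1  0.6  3.6]
shift [ 0.0006 -0.0005  0.0001] fix tilt rotvec(tool) [ 0.0015 -0.0006  0.    ]
turn about tool z 0.007
```

```bash
python3 -m crank '0 0 0 0 0 0 -1;0 0 0 0 0 0 -1;0 0 0 0 0 0 -1;0 0 0 0 0 0 -1;0 0 -0.02 0 0 0 -1;0 0 -0.03 0 0 0 -1;0 0 -0.035 0 0 0 -1;0 0 -0.03 0 0 0 -1;0 0 0 0 0 0 -1'
python3 -m crank '0.038 0 0 0 0 0 -1;0.038 0 0 0 0 0 -1;0.038 0 0 0 0 0 -1;0.038 0 0 0 0 0 -1;0.038 0 0 0 0 0 -1;0.038 0 0 0 0 0 -1;0.038 0 0 0 0 0 -1;0.038 0 0 0 0 0 -1;0.038 0 0 0 0 0 -1;0.038 0 0 0 0 0 -1;0.038 0 0 0 0 0 -1;0.038 0 0 0 0 0 -1;0.02 0 0 0 0 0 -1;0 0 0 0 0 0.1 -1;0 0 0 0 0 0.1 -1;0 0 0 0 0 0 -1;0 0 0 0 0 0 -1'
python3 - <<'E'
from h import *
delta([.447,.292,.124],-.185)
c=snap('wrist','w11',(150,60,410,330),1)
print(((proj(c,[(.447,.292,.136),(.4465,.2891,.066)]))).round(0), c['eye'])
snap('scene','s11',(100,80,350,290),1)
a=cv2.imread('pics/s11.png');b=cv2.imread('pics/w11.png')
a=cv2.resize(a,None,fx=2,fy=2,interpolation=cv2.INTER_CUBIC);b=cv2.resize(b,None,fx=1.15,fy=1.15)
H=max(a.shape[0],b.shape[0]);f=lambda i:cv2.copyMakeBorder(i,0,H-i.shape[0],0,0,cv2.BORDER_CONSTANT)
cv2.imwrite('pics/m1.png',np.hstack([f(a),f(b)]));print(a.shape)
E
```

```text
clock: 28.98
eef_pos: [0.4481, -0.2026, 0.2486]
tool_rot: [0.705, 0.71, 0.0, -0.001]
ft_force: [0.9, -0.4, 0.4]
grip_width: 0.0851
clock: 30.4
eef_pos: [0.4509, 0.296, 0.2464]
tool_rot: [0.775, 0.632, 0.006, 0.005]
ft_force: [0.4, 0.3, 0.4]
grip_width: 0.0852
pos [0.4509 0.296  0.2464] toolx [0.202 0.979 0.003] tooly [ 0.979 -0.202  0.014] toolz [ 0.015 -0.    -1.   ] t 30.4 j6 2.36 w 0.0852 F [0.4 0.3 0.4]
shift [-0.005  -0.0048  0.1223] fix tilt rotvec(tool) [ 0.0144 -0.0026  0.    ]
turn about tool z -0.0183
[[249. 198.]
 [250. 180.]] [0.46381485 0.36357449 0.3704301 ]
(420, 500, 3)
```

View pics/m1.png

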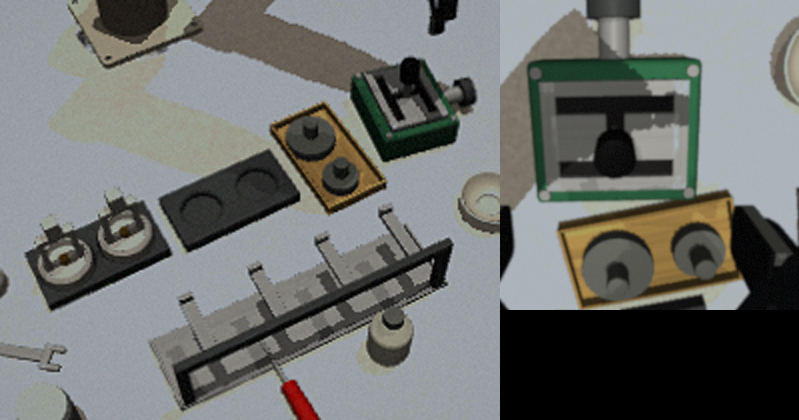

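Both guards are seated in the large nest, the rack is empty, both plugs are in the tray, and the lever is still in neutral with its knob at about (250,197), where I predicted. Now the final shift.

```bash
python3 -m crank '-0.003 -0.003 0.02 0.014 -0.003 -0.018 -1;-0.002 -0.002 0.03 0 0 0 -1;0 0 0.03 0 0 0 -1;0 0 0.02 0 0 0 -1;0 0 0.008 0 0 0 -1;0 0 0 0 0 0 -1;0 0 0 0 0 0 -1'
python3 -c "
from h import *
delta([.447,.292,.124],-.185)"
```

```text
clock: 31.08
eef_pos: [0.4488, 0.2887, 0.1385]
tool_rot: [0.769, 0.639, 0.004, 0.001]
ft_force: [0.6, 0.7, 0.4]
grip_width: 0.0855
pos [0.4488 0.2887 0.1385] toolx [0.182 0.983 0.005] tooly [ 0.983 -0.182  0.007] toolz [ 0.007  0.004 -1.   ] t 31.0833 j6 2.33 w 0.0855 F [0.6 0.7 0.4]
shift [ 0.0029 -0.0025  0.0145] fix tilt rotvec(tool) [ 0.0066 -0.0049 -0.    ]
turn about tool z 0.0017
```

```bash
python3 -m crank '0.003 -0.002 0.008 0.006 -0.004 0 -1;0 0 0.008 0 0 0 -1;0 0 0 0 0 0 -1;0 0 0 0 0 0 1;0 0 0 0 0 0 1;0 0 0 0 0 0 1;0 0 0 0 0 0 1;0 0 0 0 0 0 1;0 0 0 0 0 0 1'
python3 -c "
from h import *
delta([.447,.292,.124],-.185)"
python3 -m crank '-0.009 0 0 0 0 0 1;-0.009 0 0 0 0 0 1;-0.009 0 0 0 0 0 1;0 0 0 0 0 0 1;0 0 0 0 0 0 1'
python3 -c "
from h import *
delta([.4465-.0052,.2891-.0275,.126],-.185)"
```

```text
clock: 31.83
eef_pos: [0.4495, 0.2948, 0.1275]
tool_rot: [0.768, 0.64, 0.005, -0.001]
ft_force: [1.0, -0.3, -4.2]
grip_width: 0.0283
pos [0.4495 0.2948 0.1275] toolx [0.181 0.983 0.009] tooly [ 0.983 -0.181  0.005] toolz [ 0.006  0.008 -1.   ] t 31.8333 j6 2.33 w 0.0283 F [ 1.  -0.3 -4.2]
shift [-0.0033 -0.002   0.0034] fix tilt rotvec(tool) [ 0.0046 -0.0086 -0.    ]
turn about tool z 0.0031
clock: 32.25
eef_pos: [0.4443, 0.2668, 0.1274]
tool_rot: [0.768, 0.64, 0.006, -0.002]
ft_force: [-0.4, 1.8, -1.7]
grip_width: 0.0278
pos [0.4443 0.2668 0.1274] toolx [0.18  0.984 0.012] tooly [ 0.984 -0.18   0.005] toolz [ 0.007  0.011 -1.   ] t 32.25 j6 2.29 w 0.0278 F [-0.4  1.8 -1.7]
shift [-0.0056 -0.002   0.0013] fix tilt rotvec(tool) [ 0.0049 -0.0119  0.    ]
turn about tool z 0.0035
```

Keep going until contact with the right end shows in the force.

```bash
python3 -m crank '-0.006 0 0 0 0 0 1;-0.004 0 0 0 0 0 1;0 0 0 0 0 0 1'
python3 -c "
from h import *
delta([.4465-.0052,.2891-.0275,.126],-.185)"
```

```text
clock: 32.5
eef_pos: [0.4441, 0.2648, 0.1275]
tool_rot: [0.767, 0.641, 0.014, -0.01]
ft_force: [-2.0, 1.5, -1.3]
grip_width: 0.0285
pos [0.4441 0.2648 0.1275] toolx [0.177 0.984 0.033] tooly [ 0.984 -0.177  0.003] toolz [ 0.009  0.032 -0.999] t 32.5 j6 2.27 w 0.0285 F [-2.   1.5 -1.3]
shift [-0.0037 -0.0022  0.0014] fix tilt rotvec(tool) [ 0.003  -0.0333 -0.    ]
turn about tool z 0.0069
```

The lever stopped after about 31 mm, so it is at the right lane. Now forward.

```bash
python3 -m crank '0.001 0.008 0 0 -0.015 0 1;0 0.01 0 0 -0.01 0 1;0 0.01 0 0 0 0 1;0 0.008 0 0 0 0 1;0 0.004 0 0 0 0 1;0 0 0 0 0 0 1'
python3 -c "
from h import *
delta([.4465-.0052+.0354,.2891-.0275-.0066,.126],-.185)"
```

```text
clock: 33.0
eef_pos: [0.4786, 0.2586, 0.127]
tool_rot: [0.767, 0.642, -0.001, -0.008]
ft_force: [-3.3, 2.3, 4.0]
grip_width: 0.0284
pos [0.4786 0.2586 0.127 ] toolx [0.176 0.984 0.009] tooly [ 0.984 -0.176 -0.013] toolz [-0.011  0.011 -1.   ] t 33.0 j6 2.24 w 0.0284 F [-3.3  2.3  4. ]
shift [-0.0039 -0.0012  0.001 ] fix tilt rotvec(tool) [-0.0127 -0.0086 -0.    ]
turn about tool z 0.0084
```

```bash
python3 -m crank '0 0.005 0 0 0 0 1;0 0.005 0 0 0 0 1;0 0 0 0 0 0 1'
python3 -c "
from h import *
delta([.4767,.255,.126],-.185)"
python3 -m crank '0 0.004 0 0 0 0 1;0 0.004 0 0 0 0 1;0 0.003 0 0 0 0 1'
python3 -c "
from h import *
delta([.4767,.255,.126],-.185)"
```

```text
clock: 33.25
eef_pos: [0.4795, 0.2584, 0.1268]
tool_rot: [0.766, 0.643, -0.007, -0.017]
ft_force: [-3.6, 2.0, 1.4]
grip_width: 0.0282
pos [0.4795 0.2584 0.1268] toolx [0.174 0.985 0.011] tooly [ 0.984 -0.173 -0.034] toolz [-0.032  0.017 -0.999] t 33.25 j6 2.22 w 0.0282 F [-3.6  2.   1.4]
shift [-0.0039 -0.0021  0.0009] fix tilt rotvec(tool) [-0.0343 -0.0114 -0.    ]
turn about tool z 0.0109
clock: 33.5
eef_pos: [0.4807, 0.2581, 0.1262]
tool_rot: [0.765, 0.644, -0.013, -0.025]
ft_force: [-17.0, 6.4, 1.8]
grip_width: 0.028
pos [0.4807 0.2581 0.1262] toolx [0.171 0.985 0.013] tooly [ 0.984 -0.17  -0.055] toolz [-0.052  0.022 -0.998] t 33.5 j6 2.21 w 0.028 F [-17.    6.4   1.8]
shift [-0.0038 -0.0034  0.0003] fix tilt rotvec(tool) [-0.0549 -0.013  -0.    ]
turn about tool z 0.014
```

```bash
python3 -m crank '0 0 0 0 0 0 1;0 0 0 0 0 0 -1;0 0 0 0 0 0 -1;0 0 0 0 0 0 -1;0 0 0 0 0 0 -1;0 0 0 -0.05 -0.01 0 -1;0 0 -0.02 0 0 0 -1;0 0 -0.03 0 0 0 -1;0 0 -0.035 0 0 0 -1;0 0 -0.03 0 0 0 -1;0 0 0 0 0 0 -1;0 0 0 0 0 0 -1'
python3 - <<'E'
from h import *
delta([.447,.292,.124],-.185)
c=snap('wrist','w12',(150,60,410,330),1)
g=R.from_euler('z',-.185).apply([.036,-.028,.07])+[.4465,.2891,.066]
print(proj(c,[g]).round(0))
snap('scene','s12',(100,80,350,290),1)
a=cv2.imread('pics/s12.png');b=cv2.imread('pics/w12.png')
a=cv2.resize(a,None,fx=2,fy=2,interpolation=cv2.INTER_CUBIC);b=cv2.resize(b,None,fx=1.15,fy=1.15)
H=max(a.shape[0],b.shape[0]);f=lambda i:cv2.copyMakeBorder(i,0,H-i.shape[0],0,0,cv2.BORDER_CONSTANT)
cv2.imwrite('pics/m2.png',np.hstack([f(a),f(b)]))
E
```

```text
clock: 34.5
eef_pos: [0.4822, 0.2525, 0.2432]
tool_rot: [0.766, 0.643, -0.004, -0.001]
ft_force: [-0.2, -0.4, -1.3]
grip_width: 0.0853
pos [0.4822 0.2525 0.2432] toolx [ 0.174  0.985 -0.005] tooly [ 0.985 -0.174 -0.006] toolz [-0.006 -0.004 -1.   ] t 34.5 j6 2.23 w 0.0853 F [-0.2 -0.4 -1.3]
shift [ 0.0334 -0.0408  0.1193] fix tilt rotvec(tool) [-0.0057  0.0047  0.    ]
turn about tool z 0.0105
[[248. 190.]]
```

View pics/m2.png

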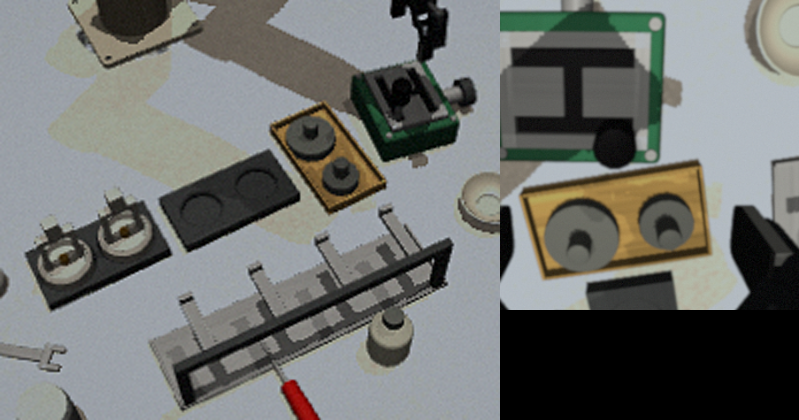

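The knob shows at about (249,189), against (248,190) predicted for the right lane fully forward. Guards and plugs are unchanged, so I'm handing in.

```bash
python3 -c "
from workcell import order
print(order.job_done())"
```

```text
the job is handed in; nothing more can be done
None
```

The job is done and handed in, at about 34.5 s on the robot's clock.

- **Lever to neutral:** I brought it to the middle of the neutral slot first. It was still there when I checked after loading.
- **Plugs:** Both were moved into the wooden tray and stand flat, knob up.
- **Guards:** Only two were on the rack, both large. I lifted them off their pegs and seated them in the two pockets of the large nest. Each went down to the computed depth, where the force reading reversed as it touched bottom.
- **Final shift:** I moved the lever across to the right-hand lane and forward to its stop, where the force rose to about 17 N. The last picture shows the knob within a pixel of where it should be for fully forward.

The last scene picture shows both guards and plugs in place, an empty rack and the nearby bystanders where they were. The gripper was open and clear of everything. I made no separate close-up of the seated guards after release, and no check failed or disagreed.

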